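# Show the red-lined pad under the trim to the bench camera with an inspection mirror

## Robot

A 6-joint arm with a two-finger parallel gripper is mounted at the origin on the work surface. World frame = base frame: x ahead of the robot, y to its left, z up, the work surface at z = 0. Lengths are in mm, angles in degrees, forces in N, time in s.
With the tool pointing down it reaches from about 350 to 850 mm from the base axis. Payload 8.1 kg.
Tool frame: the origin (TCP) lies at the very end of the fingers, on their centre line; the grasp point (between the pads) lies 19 mm behind it (r.grip_depth is the distance from the TCP to the grasp point, in mm); y points along the fingers, z is the direction in which the jaws open and shut, and the axes are right-handed (so a half turn about y gives the same grasp; the last joint's range is limited). The gripper opens to 85 mm and grips with 20 to 120 N. Pads are 22 mm wide; open, the fingers measure 114 mm over their backs; the gripper's body (76 mm by 85 mm) begins 54 mm behind the grasp point. The pads swing forward as they close: fully open they stand 13 mm farther back than shut.
Start: joints at [-81.669, 7.471, 85.268, -0, 87.261, -4.893], TCP at [137.274, -584.09, 231.292] pointing down, gripper open.
Joint ranges: [-169.43, 169.43], [-51.17, 129.36], [1.28, 143.12], [-76.62, 256.62], [0, 156.53], [-152.29, 152.29]. Speed limits (degrees/s): [136.94, 136.94, 159.86, 180, 180, 180].

## Interface

Orientations are given as [roll, pitch, yaw] about the fixed x, y, z axes, in that order (R = Rz(yaw) Ry(pitch) Rx(roll)).
In Python, from bench import readout, eyes, r gives the robot as it stands. The module is installed in compiled form; this text tells all that it offers.
- The arm moves only by the tool move_arm, never from a script. Its argument "motion" is text: rows parted by semicolons, each of 6 numbers parted by spaces: the shift along the world's x, y, z in cm, then the turn, a rotation vector about the world's x, y, z in degrees. A call has 1 to 10 rows; each row is the pose to reach, as a shift and turn from the pose commanded when the call began; what a row does not reach only later rows make up. A row lasts 1/12 s, in which the tool goes at most 41.7 mm and 7.16 degrees, less where a joint would pass 70% of its speed; a pose out of reach is approached as far as the arm can. A call with a gripper value outside its range is refused whole. "fingers" is the finger opening in cm, from 0 to 8.54, set as the call begins (left out, the last holds). The fingers move at their own pace and stop on an object; "squeeze" is the grip in N (left out, the last holds). Time passes only in rows, so rows that repeat a pose let the fingers close. It gives the time, the measured TCP pose, the force and the opening at its end, in the units of the state.
- readout.sense(): the state, without advancing time (a new reading comes with each control period).
- eyes.snapshot(name): name is "side" or "top" or "wrist"; returns a dict with "image" (480x640x3 uint8, blue, green, red), "fx", "fy", "cx", "cy" (pixels), "dist_coeffs" ([k1, k2, p1, p2, k3] as OpenCV has them; the pictures are not rectified), "world_to_cam" (4x4, takes a point from world to camera coordinates). Camera axes: x right, y down, z forward; pixel columns grow to the right and rows downward; lengths in mm; the calibration is good to about 2 mm. A picture is of the moment at which its call begins. There is no depth.
- r.hand_in(): hands the job in, once; it reports no verdict.
The state is a dict: "time": time; "joint_pos": joint angles; "qd": joint speeds; "joint_efforts": joint torques, N m; "tool_pos": TCP position; "tcp_rot": TCP orientation; "ft_force": force on the tool from outside, world axes, zero at the start; "wrist_torque": the same for the moment, N m; "finger_gap": finger opening in mm.
Only numpy, scipy, OpenCV 4.12 (cv2) and the standard library are available. Lean on these libraries where they do the work, as an engineer would, in place of code of your own. Each camera call takes 0.05 s, during which the arm holds its last target. There are 200 camera calls.

## Task

The black trim piece on the camera stand has three foam pads stuck to its underside, and one still wears its red liner, whose pull tab shows past the trim's edge. Take the inspection mirror out of the tool tray by its handle and hold it below the trim, glass up and centred at the bench camera's focus point, 80 mm above the middle of the target disc on the stand's plate, angled so that the camera, looking at the glass, sees the red-lined pad in the middle of it. Finish while still holding the mirror steady in the gripper at that angle, resting on nothing, without bumping the stand or trim and with the other tools and the bottle left where they are.

Things in the scene. Friction and masses are not known exactly. Their poses are not given: they have to be found in the camera images.
- mirror: Rigid inspection mirror, 291 mm long: round flat glass (75 mm) in a dark steel rim (80 mm, 8 mm thick), thin rod, black handle with two red bands. Origin: centre of the glass; z points straight out of the glass, x from handle to glass. Starts glass up, flat on the floor of one tray compartment (origin 12 mm above the bench), handle towards the robot. About 130 g, balance point 145 mm behind the origin.
- mirror_grip (a point): Middle of the mirror's handle, 185 mm behind the centre of the glass (-x), at the height of the glass. The handle is a rubber-covered bar 120 mm long, 14 mm wide (y) and 16 mm high (z), from 125 to 245 mm behind the centre of the glass. Hold it within about 50 mm of this point.
- mirror_ahead (a point): Imaginary point 150 mm straight out from the centre of the glass (mirror's +z), moving with it; nothing to touch. With the glass at the focus, the camera sees the pad mid-glass when the glass's normal halves the angle between its lines to the lens and to the pad.
- stand: Fixed camera stand on an aluminium plate 340 (x) by 470 (y) by 8 mm, reaching from y -105 to +365 mm. Origin: on the bench straight under the middle of the black and white target disc (40 mm). y points from the trim to the camera column, x along the trim, z up; y lies within 0.3 rad of the robot's y. Column: 25 mm thick, 410 mm high, at x 0, y 335 mm.
- trim (a point): Middle of the flat underside of the gloss-black trim, at x 0, y -45 mm of the stand, 200 mm above the bench. The trim is 330 mm long (stand's x), 70 mm wide, 18 mm thick with round ends. It rests on two 14 mm posts (feet 36 mm, cups at the top 44 mm) 125 mm to either side along x; the space between them is free.
- focus (a point): The camera's focus point, where the middle of the glass belongs: straight above the middle of the target disc, 80 mm over the plate's top face, 88 mm above the bench, on the camera's line of sight, 300 mm from the lens.
- lens (a point): Centre of the front of the bench camera's lens, at x 0, y 212 mm of the stand, 300 mm above the bench. It looks 45 degrees down, towards -y of the stand, straight at the focus point. The camera's body (50 mm) is behind it, clamped to the column.
- pad_red: Pad with the red liner, 36 by 24 by 2 mm, fixed under the trim at one of three places: x -60, 0 or +60 mm, y -45 mm of the stand. Origin: middle of its lower face, 198 mm above the bench; axes as the stand's. Its red pull tab, 20 mm wide, sticks out level by 27 mm past the trim's edge on the camera side, so it shows from above.
- pad_bare_a: A dark grey bare foam pad, same size and height, at another of the three places; it has no tab.
- pad_bare_b: A dark grey bare foam pad, same size and height, at the remaining place; it has no tab.
- tray: Fixed grey tool tray, 330 mm (x) by 304 mm (y), 26 mm high, walls and floor 4 mm. Two dividers along x make three compartments 96 mm wide side by side in y, each with one tool lying along x: mirror, wedge or roller. Origin: centre of its underside, on the bench; x points away from the robot, within 0.15 rad.
- wedge: Blue nylon trim wedge, 208 by 36 by 10 mm, loose in the tray; leave it. Origin: underside of its blade end; it reaches to -x.
- roller: Seam roller with black wheel (32 mm) and wooden handle, 206 mm long, loose in the tray; leave it. Origin: under the wheel; the handle reaches to -x.
- cleaner: White plastic bottle, 60 mm across, 135 mm high, standing on the bench; leave it. Origin: centre of its base.

How it is judged:
By the outcome, as a careful person would: the job done as asked, in the order asked, and still so for the second after the job is handed in, while the arm keeps its last pose, push and grip.
It also fails if it takes over 38 s, if anything falls off the work surface, if the arm or the gripper's body presses on something with over 40 N, if the wrist force passes 120 N, or if a joint passes its speed limit or range.

## Working session

There is one attempt and no reset: what is moved stays moved. The work goes in short steps, Python scripts to look and compute and a tool call to move; the robot and the scene stay as the last step left them, time stands still between calls to the robot, and variables do not carry over. Pictures are saved under pics/ and viewed, about 8 in all and at most 12, crops included, and the job is handed in when it is done.

Besides the shell and the picture viewer there is one more tool, called after "Request:" in YAML: its name, and indented under it one key for each argument. move_arm: Moves the arm, as the interface text tells. Its arguments: {"type":"object","properties":{"motion":{"type":"string"},"fingers":{"type":"number"},"squeeze":{"type":"number"}},"required":["motion"]}

```bash
mkdir -p pics; ls
python3 - <<'E'
from bench import readout,eyes,r
import cv2,pickle
d={}
for n in("top","side","wrist"):
    s=eyes.snapshot(n);d[n]=s;cv2.imwrite(f"pics/{n}0.png",s["image"])
    print(n,s["fx"],s["cx"],s["cy"],s["dist_coeffs"],s["world_to_cam"].round(3).tolist())
pickle.dump(d,open("s0.pkl","wb"))
print(readout.sense())
E
```

```text
pics
top 497.7501216096013 321.63490086907956 241.52015550360147 [0.01692707 0.         0.         0.         0.        ] [[-0.001, -1.0, 0.02, -2.528], [-0.995, -0.001, -0.099, 584.001], [0.099, -0.02, -0.995, 1256.543], [0.0, 0.0, 0.0, 1.0]]
side 494.85564403712715 316.1136545913705 241.98217404938026 [-0.10819887  0.          0.          0.          0.        ] [[-0.876, -0.482, -0.004, 509.981], [-0.355, 0.65, -0.672, 334.499], [0.327, -0.588, -0.74, 1269.911], [0.0, 0.0, 0.0, 1.0]]
wrist 391.8329514290678 317.68958843350845 236.64818596098704 [0.02979888 0.         0.         0.         0.        ] [[0.229, -0.973, -0.001, -598.791], [-0.924, -0.218, 0.314, -40.868], [-0.306, -0.071, -0.949, 380.032], [0.0, 0.0, 0.0, 1.0]]
{'time': 0.15, 'joint_pos': array([-8.16677713e+01,  7.50520779e+00,  8.53188504e+01,  1.16548721e-03,
        8.72634858e+01, -4.89287762e+00]), 'qd': array([ 0.05146339, -0.190048  , -0.20193247, -0.01602152, -0.07572715,
       -0.01639185]), 'joint_efforts': array([-3.08495482e-04, -5.70067120e+01, -5.01158130e+01, -3.25031460e-04,
        9.62157268e-03,  7.39878396e-05]), 'tool_pos': array([ 137.22996378, -583.62009173,  230.44760228]), 'tcp_rot': array([-9.00871257e+01,  8.62671974e-03, -1.66774957e+02]), 'ft_force': array([ 0.91878191,  0.11316995, -0.13227172]), 'wrist_torque': array([-0.00132322,  0.01633856,  0.02633712]), 'finger_gap': 85.40378189137363}
```

View pics/top0.png

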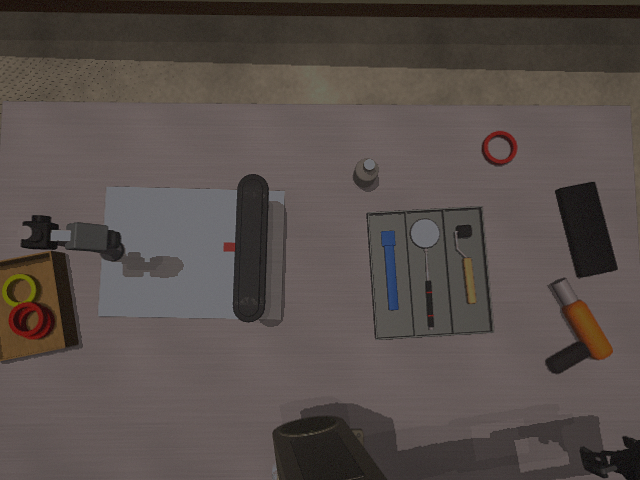

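View pics/side0.png

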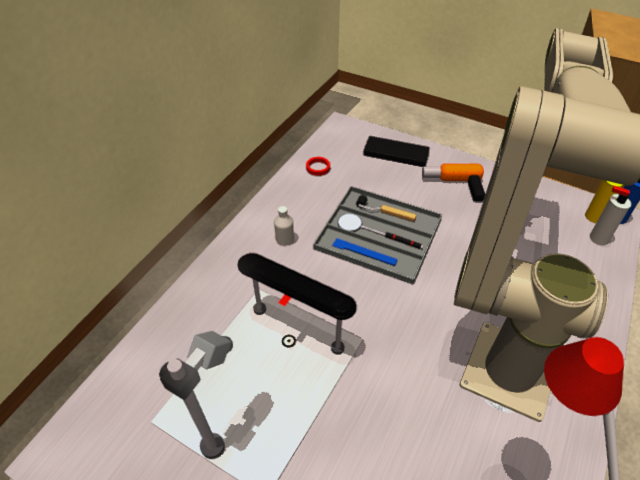

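The top view shows the tray with the wedge (390,270), mirror glass (425,233), mirror handle (430,303) and roller (467,265). It also shows the trim (250,247), with its red tab at mid-trim (229,247), and the bottle (366,172). The side view shows the target disc at (288,341) and the tab at (285,299).

```bash
cat > h.py <<'E'
import numpy as np,cv2
def ray(s,uv):
    K=np.array([[s["fx"],0,s["cx"]],[0,s["fy"],s["cy"]],[0,0,1]])
    p=cv2.undistortPoints(np.float64(uv).reshape(-1,1,2),K,np.float64(s["dist_coeffs"])).reshape(-1,2)
    T=s["world_to_cam"];R=T[:3,:3]
    return -R.T@T[:3,3], np.c_[p,np.ones(len(p))]@R
def onz(s,uv,z):
    c,d=ray(s,uv);return c+d*((z-c[2])/d[:,2])[:,None]
def proj(s,P):
    K=np.array([[s["fx"],0,s["cx"]],[0,s["fy"],s["cy"]],[0,0,1]]);T=s["world_to_cam"]
    return cv2.projectPoints(np.float64(P).reshape(-1,1,3),cv2.Rodrigues(T[:3,:3])[0],T[:3,3],K,np.float64(s["dist_coeffs"]))[0].reshape(-1,2)
def blobs(m,x0,y0,x1,y1,amin=8):
    w=np.zeros(m.shape[:2],np.uint8);w[y0:y1,x0:x1]=m[y0:y1,x0:x1]
    n,l,st,c=cv2.connectedComponentsWithStats(w)
    return [(st[i,4],c[i],np.argwhere(l==i)[:,::-1]) for i in range(1,n) if st[i,4]>=amin]
E
python3 - <<'E'
from h import *;import pickle
d=pickle.load(open("s0.pkl","rb"));t=d["top"];s=d["side"]
np.set_printoptions(precision=1,suppress=True)
hsv=lambda q:cv2.cvtColor(q["image"],cv2.COLOR_BGR2HSV)
ht,hs=hsv(t),hsv(s)
red=lambda h:(((h[...,0]<8)|(h[...,0]>172))&(h[...,1]>150)&(h[...,2]>80)).astype(np.uint8)
for nm,h,q,b,z in(("tabtop",ht,t,(215,235,245,260),198),("tabside",hs,s,(270,290,300,310),198),("bandstop",ht,t,(415,270,445,335),18),("bandside",hs,s,(380,225,430,255),18)):
    for a,c,p in blobs(red(h),*b,amin=3): print(nm,a,c,onz(q,c,z)[0])
# disc
g=cv2.cvtColor(s["image"],cv2.COLOR_BGR2GRAY)
print("disc");
for a,c,p in blobs((g<90).astype(np.uint8),274,328,304,355): print(a,c,p.min(0),p.max(0),onz(s,c,8)[0])
# glass
gt=cv2.cvtColor(t["image"],cv2.COLOR_BGR2GRAY)
for nm,q,gg,b in(("gtop",t,gt,(405,212,445,252)),("gside",s,g,(330,208,368,236))):
  for a,c,p in blobs((gg>150).astype(np.uint8),*b,amin=100):
    e=cv2.minEnclosingCircle(np.float32(p));print(nm,a,c,e,onz(q,c,12)[0])
# handle dark
for a,c,p in blobs((gt<60).astype(np.uint8),420,275,440,332,5): print("hd",a,c,onz(t,c,18)[0])
# trim
for a,c,p in blobs((gt<75).astype(np.uint8),225,165,272,330,500):
    (cc,wh,an)=cv2.minAreaRect(np.float32(p));bx=cv2.boxPoints((cc,wh,an));w=onz(t,bx,215);print("trim",a,cc,wh,an,w.tolist())
# plate left/top edges
m=(gt>135).astype(np.uint8)
for r in range(195,315,20): print(r,gt[r,90:112].tolist()) if r in(195,) else None
for a,c,p in blobs(m,95,180,290,325,3000):
    P=[]
    for r in list(range(200,220,3))+list(range(260,310,3)):
        P.append((p[p[:,1]==r][:,0].min(),r))
    w=onz(t,P,8);k=np.polyfit(w[:,0],w[:,1],1);print("plate left: dy/dx",k[0],np.degrees(np.arctan(k[0])),"y at x=570",np.polyval(k,570))
    P=[(u,p[p[:,0]==u][:,1].max()) for u in range(105,225,4)]
    w=onz(t,P,8);k=np.polyfit(w[:,1],w[:,0],1);print("plate bottom: -dx/dy deg",-np.degrees(np.arctan(k[0])))
E
```

```text
tabtop 87 [229.1 246.5] [555.7 207.5 198. ]
tabside 85 [284.2 299.7] [555.1 206.  198. ]
bandstop 6 [429.3 291.8] [ 454.6 -281.3   18. ]
bandstop 7 [429.6 315.3] [ 394.5 -280.5   18. ]
bandside 8 [393.9 235.9] [ 453.3 -278.7   18. ]
bandside 9 [411.8 242.1] [ 393.2 -281.    18. ]
disc
67 [288.7 340.6] [282 335] [296 346] [553.9 204.3   8. ]
gside 308 [349.3 221.5] ((349.5, 221.0), 11.543496131896973) [ 608.3 -273.5   12. ]
hd 308 [428.9 303.4] [ 424.9 -279.5   18. ]
trim 5028 (247.99996948242188, 249.99996948242188) (151.99996948242188, 45.99999237060547) 90.0 [[716.2821860610069, 216.4683527117113, 215.0], [716.7678128218422, 114.30584414361263, 215.0], [381.5735773007085, 111.18587150400953, 215.0], [381.8758432919043, 210.29858969072797, 215.0]]
195 [96, 96, 95, 96, 97, 96, 95, 96, 98, 94, 97, 95, 96, 95, 97, 102, 108, 110, 108, 112, 111, 111]
```

Run:
```python
from h import *;import pickle
d=pickle.load(open("s0.pkl","rb"));t=d["top"];s=d["side"]
np.set_printoptions(precision=1,suppress=True)
gt=cv2.cvtColor(t["image"],cv2.COLOR_BGR2GRAY).astype(float)
hv=cv2.cvtColor(t["image"],cv2.COLOR_BGR2HSV).astype(float)
# plate left edge: strongest rise per row ; bottom edge per col
def sub(l): 
    i=int(np.argmax(l)); return i
P=[(94+np.argmax(np.diff(gt[r-1:r+2,94:112].mean(0)))+.5,r) for r in list(range(195,222,3))+list(range(258,312,3))]
w=onz(t,P,8)
def rob(x,y):
    k=np.polyfit(x,y,1)
    for _ in range(4):
        e=abs(np.polyval(k,x)-y);m=e<=max(2,np.median(e)*2);k=np.polyfit(x[m],y[m],1)
    return k,m.sum(),len(x)
k=rob(w[:,0],w[:,1]);print("left",k,"yaw",np.degrees(np.arctan(k[0][0])))
P=[(u,308+np.argmax(-np.diff(gt[308:326,u-1:u+2].mean(1)))+.5) for u in range(108,225,4)]
w=onz(t,P,8);k=rob(w[:,1],w[:,0]);print("bottom",k,"yaw",-np.degrees(np.arctan(k[0][0])))
P=[(u,180+np.argmax(np.diff(gt[180:195,u-1:u+2].mean(1)))+.5) for u in range(112,235,4)]
w=onz(t,P,8);k=rob(w[:,1],w[:,0]);print("top",k,"yaw",-np.degrees(np.arctan(k[0][0])))
# trim camera-side edge (z 209ish): per row strongest fall
P=[(226+np.argmax(-np.diff(gt[r-1:r+2,226:246].mean(0)))+.5,r) for r in list(range(195,238,3))+list(range(256,304,3))]
w=onz(t,P,209);k=rob(w[:,0],w[:,1]);print("trim",k,"yaw",np.degrees(np.arctan(k[0][0])), "edge y at 555",np.polyval(k[0],555))
m=((gt>140)).astype(np.uint8)
for a,c,p in blobs(m,405,212,445,252,100): print("glass",a,c,cv2.minEnclosingCircle(np.float32(p)),onz(t,c,12)[0])
for n,z in(("wrist",18),): cv2.imwrite("pics/w0.png",d[n]["image"])
```

```text
left (array([ -0. , 578.7]), np.int64(26), 27) yaw -1.1515319121467071
bottom (array([  0. , 382.9]), np.int64(30), 30) yaw -1.2794078799930195
top (array([  0. , 720.1]), np.int64(31), 31) yaw -1.1444302223140537
trim (array([ -0. , 206.8]), np.int64(31), 31) yaw -1.3285432575244631 edge y at 555 193.91042662240554
```

Request:
move_arm:
  motion: "2.8 3 -0.4 0 0 -1; 5.6 6.1 -0.8 0 0 -2; 8.4 9.1 -1.2 0 0 -3; 11.2 12.1 -1.6 0 0 -4.5; 14 15.2 -2 0 0 -6; 16.8 18.2 -2.4 0 0 -7; 19.6 21.2 -2.8 0 0 -8; 22.4 24.2 -3.2 0 0 -9; 25.2 27.3 -3.6 0 0 -10; 27.9 30.4 -4 0 0 -11"
  fingers: 4.5
  squeeze: 60

```text
time: 0.98
tool_pos: [417.2, -278.3, 191.1]
tcp_rot: [-90.0, 0.0, -177.8]
ft_force: [0.5, -0.9, 0.1]
finger_gap: 44.9
```

Run:
```python
from h import *;import pickle
from bench import readout,eyes
np.set_printoptions(precision=1,suppress=True)
q=eyes.snapshot("wrist");t=eyes.snapshot("top");pickle.dump((q,t),open("s1.pkl","wb"))
cv2.imwrite("pics/w1.png",q["image"])
x=readout.sense();print(x["tool_pos"],x["tcp_rot"],x["joint_pos"],x["finger_gap"])
print(proj(q,[x["tool_pos"],[608,-274,12],[424.5,-280,20]]))
h=cv2.cvtColor(q["image"],cv2.COLOR_BGR2HSV)
red=(((h[...,0]<8)|(h[...,0]>172))&(h[...,1]>120)&(h[...,2]>50)).astype(np.uint8)
for a,c,p in blobs(red,0,0,640,480,20): print("red",a,c,onz(q,c,18)[0])
```

```text
[ 419.1 -275.1  190.3] [ -90.2    0.  -177.5] [-39.2  -6.6 103.7   0.1  83.   48.2] 44.68585716090058
[[311.1 309.4]
 [322.7 -65.7]
 [320.6 201.7]]
red 96 [324.  164.9] [ 454.2 -281.6   18. ]
red 72 [323.7 236.3] [ 394.1 -283.9   18. ]
```

View pics/w1.png

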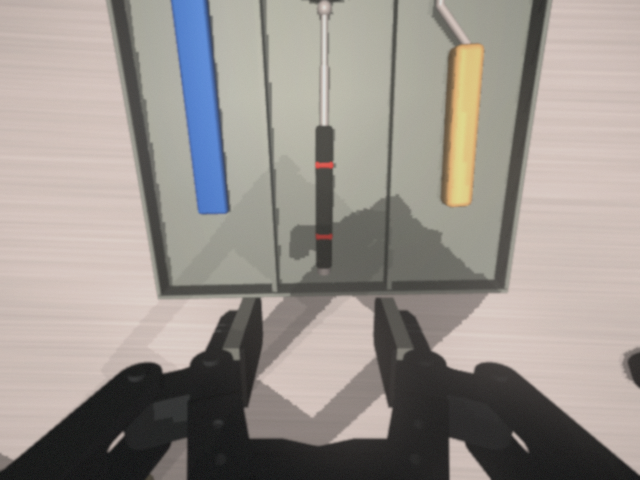

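The wrist view shows the mirror handle in the middle compartment, with its bands at (324,165) and (324,236). That gives a yaw of about 2.2°, the same as the tool's. Next I descend and grip.

Request:
move_arm:
  motion: "0 -0.2 -3.5 0 0 0; 0 -0.2 -7 0 0 0; 0 -0.2 -10.5 0 0 0; 0 -0.2 -13.5 0 0 0; 0 -0.2 -16 0 0 0; 0 -0.2 -17.5 0 0 0; 0 -0.2 -18.2 0 0 0; 0 -0.2 -18.3 0 0 0; 0 -0.2 -18.3 0 0 0"

```text
time: 1.83
tool_pos: [416.2, -282.5, 8.6]
tcp_rot: [-90.0, -0.0, -177.8]
ft_force: [-0.0, 0.1, 0.5]
finger_gap: 44.6
```

Request:
move_arm:
  motion: "0 0 0 0 0 0; 0 0 0 0 0 0; 0 0 0 0 0 0; 0 0 0 0 0 0; 0 0 0 0 0 0; 0 0 0 0 0 0; 0 0 0 0 0 0; 0 0 0 0 0 0"
  fingers: 0.5
  squeeze: 60

```text
time: 2.5
tool_pos: [417.4, -283.1, 10.1]
tcp_rot: [-89.9, 0.1, -177.8]
ft_force: [-0.7, -0.1, 6.6]
finger_gap: 12.2
```

Run:
```python
from bench import readout
x=readout.sense();print(x)
```

```text
{'time': 2.5, 'joint_pos': array([-3.99688274e+01,  5.95974975e+00,  1.11562110e+02, -1.30614733e-02,
        6.23081133e+01,  4.78058274e+01]), 'qd': array([ 0.02888709,  0.06177647,  0.01502022, -0.02392319,  0.00974473,
       -0.10579318]), 'joint_efforts': array([ 3.04161469e-01, -4.46139228e+01, -3.98267877e+01,  2.13618376e-01,
       -4.38011857e-01, -7.13526839e-03]), 'tool_pos': array([ 417.35410914, -283.10462974,   10.05869914]), 'tcp_rot': array([-8.98772209e+01,  1.18187556e-01, -1.77768475e+02]), 'ft_force': array([-0.74951367, -0.07154698,  6.59783211]), 'wrist_torque': array([ 0.06135009,  0.25250658, -0.04862747]), 'finger_gap': 12.174293146947234}
```

Request:
move_arm:
  motion: "0 0 0.3 0 0 0; 0 0 1 0 0 0; 0 0 2.5 0 0 0; 0 0 5 0 0 0; 0 0 8.5 0 0 0; 0 0 12.5 0 0 0; 0 0 16.5 0 0 0; 0 0 20.5 0 0 0; 0 0 24.5 0 0 0; 0 0 28 0 0 0"
  squeeze: 90

```text
time: 3.33
tool_pos: [416.1, -281.9, 291.9]
tcp_rot: [-89.9, 0.1, -177.8]
ft_force: [1.2, -0.4, -2.2]
finger_gap: 11.4
```

Request:
move_arm:
  motion: "0 0 0.5 0 0 0; 0 0 0.5 0 0 0; 0 0 0.5 0 0 0; 0 0 0.5 0 0 0"

```text
time: 3.67
tool_pos: [415.5, -281.4, 291.1]
tcp_rot: [-90.1, -0.1, -177.8]
ft_force: [0.9, 0.1, -1.2]
finger_gap: 11.4
```

Run:
```python
from h import *;import pickle
from bench import readout,eyes
q={n:eyes.snapshot(n) for n in("wrist","top","side")};pickle.dump(q,open("s2.pkl","wb"))
x=readout.sense();print(x["tool_pos"],x["tcp_rot"],x["ft_force"],x["wrist_torque"],x["joint_pos"],x["finger_gap"])
a=np.hstack([q["wrist"]["image"][:,100:540],q["side"]["image"][:480,250:600]]);cv2.imwrite("pics/w2.png",a);print(a.shape)
```

```text
[ 415.52934476 -281.4668715   291.12421066] [-9.01429295e+01 -1.58000927e-01 -1.77776410e+02] [-0.04989924  0.12114831 -1.32596299] [-0.05696935  0.06877671  0.04062231] [-3.99675955e+01 -8.65381140e+00  9.50894684e+01 -2.16967868e-04
  9.37773994e+01  4.78089978e+01] 10.99692098061619
(480, 790, 3)
```

View pics/w2.png

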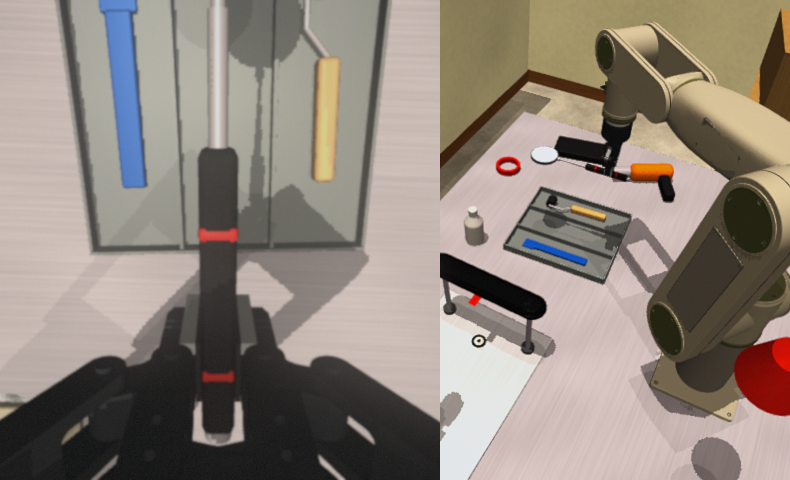

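The mirror is held and lifted; the tray's other tools haven't moved. Next I triangulate the glass and bands to check for droop in the grip.

```bash
cat >> h.py <<'E'
def tri(views):
    A=np.zeros((3,3));b=np.zeros(3);L=[]
    for s,uv in views:
        c,d=ray(s,uv);d=d[0]/np.linalg.norm(d[0]);M=np.eye(3)-np.outer(d,d);A+=M;b+=M@c;L.append((c,M))
    X=np.linalg.solve(A,b);return X,[np.linalg.norm(M@(X-c)) for c,M in L]
E
python3 - <<'E'
from h import *;import pickle
np.set_printoptions(precision=1,suppress=True)
q=pickle.load(open("s2.pkl","rb"));t,s,w=q["top"],q["side"],q["wrist"]
C={}
guess=np.array([610,-275,293])
for n in("top","side"):
    im=q[n]["image"];g=cv2.cvtColor(im,cv2.COLOR_BGR2GRAY)
    u,v=proj(q[n],guess)[0].astype(int);print(n,u,v,g[v-12:v+13:6,u-20:u+21:5].tolist())
    for a,c,p in blobs((g>(150 if n=="side" else 105)).astype(np.uint8),u-35,v-35,u+35,v+35,80):
        if len(p)>=5:
            e=cv2.fitEllipse(cv2.findContours(cv2.drawContours(np.zeros(g.shape,np.uint8),[cv2.convexHull(p.astype(np.int32))],-1,255,-1),0,1)[0][0]);print(n,a,c,e)
def red(s):
    h=cv2.cvtColor(s["image"],cv2.COLOR_BGR2HSV);return (((h[...,0]<8)|(h[...,0]>172))&(h[...,1]>120)&(h[...,2]>50)).astype(np.uint8)
for n in q:
    u,v=proj(q[n],[424,-281,295])[0].astype(int);print(n,u,v)
    for a,c,p in blobs(red(q[n]),max(0,u-120),max(0,v-120),u+120,v+220,3): print(n,"red",a,c)
E
```

```text
top 455 216 [[97, 101, 120, 116, 115, 116, 72, 102, 99], [36, 118, 114, 116, 114, 115, 116, 102, 83], [45, 114, 114, 115, 116, 114, 113, 116, 81], [56, 115, 115, 117, 115, 114, 116, 115, 83], [85, 91, 116, 116, 116, 116, 115, 65, 81]]
top 966 [454.2 218.1] ((454.10137939453125, 218.01275634765625), (34.139556884765625, 34.9245719909668), 136.4345245361328)
side 353 152 [[188, 191, 190, 192, 194, 191, 194, 27, 21], [190, 188, 191, 182, 196, 177, 193, 21, 21], [189, 191, 232, 231, 231, 231, 231, 33, 11], [193, 196, 137, 232, 231, 232, 234, 198, 181], [196, 193, 195, 168, 81, 105, 197, 193, 193]]
side 4044 [351.5 151.4] ((353.3502502441406, 152.35025024414062), (78.5412826538086, 82.23070526123047), 45.0)
wrist 318 300
wrist red 453 [318.2 235.1]
wrist red 332 [317.9 376.8]
top 461 307
top red 20 [459.9 293. ]
top red 10 [461.  322.8]
side 415 170
side red 279 [317.5 165.8]
side red 15 [405.1 167.9]
side red 14 [425.9 174.8]
```

Run:
```python
from h import *;import pickle
np.set_printoptions(precision=1,suppress=True)
q=pickle.load(open("s2.pkl","rb"));t,s,w=q["top"],q["side"],q["wrist"]
g=cv2.cvtColor(s["image"],cv2.COLOR_BGR2GRAY)
for a,c,p in blobs((g>212).astype(np.uint8),318,117,388,187,80):
    e=cv2.fitEllipse(cv2.convexHull(p.astype(np.int32)));print(a,c,e)
    G=tri([(t,(454.2,218.05)),(s,e[0])]);print("glass",G)
b1=tri([(t,(459.9,293)),(s,(405.1,167.9)),(w,(318.2,235.1))]);b2=tri([(t,(461,322.8)),(s,(425.9,174.8))])
print(b1,b2)
m=(b1[0]+b2[0])/2;v=G[0]-m;print(v,np.degrees(np.arctan2(v[1],v[0])),np.degrees(np.arcsin(v[2]/np.linalg.norm(v))),np.linalg.norm(v))
```

```text
295 [354.1 153.8] ((354.0599670410156, 153.7239990234375), (14.957633018493652, 24.350988388061523), 93.36585998535156)
glass (array([ 606.8, -272. ,  290.9]), [np.float64(0.3480691206937599), np.float64(0.3480691206938414)])
(array([ 452.2, -278.8,  295. ]), [np.float64(0.8807371249130321), np.float64(0.5883792361953014), np.float64(1.4342298808491585)]) (array([ 392.2, -278.9,  294.5]), [np.float64(0.6114730290708157), np.float64(0.6114730290708753)])
[184.6   6.8  -3.9] 2.1241435324705997 -1.2057045935511967 184.81529607275635
```

```bash
cat > plan.py <<'E'
from h import *
from scipy.spatial.transform import Rotation as Ro
np.set_printoptions(precision=2,suppress=True)
O=np.array([555,204,0.]);yaw=np.radians(-1.2)
S=Ro.from_euler("z",-1.2,degrees=True).as_matrix()
focus=O+[0,0,88];lens=O+S@[0,212,300];pad=O+S@[0,-45,198]
u=lambda v:v/np.linalg.norm(v)
n=u(u(lens-focus)+u(pad-focus))
def target(h=-25):
    x=S@[np.cos(np.radians(h)),np.sin(np.radians(h)),0];x=np.array([x[0],x[1],-(x[0]*n[0]+x[1]*n[1])/n[2]]);x=u(x)
    return np.c_[-x,-n,np.cross(-x,-n)]   # tool axes
off=np.array([-191.3,-1.0,0])  # glass centre in tool frame (x,y,z); z set below
off[2]=0
E
python3 - <<'E'
from plan import *
R0=Ro.from_euler("xyz",[-90,0,-177.77],degrees=True).as_matrix()
p0=np.array([416.3,-282.1,293.3])
o=R0.T@(np.array([606.8,-272,292.])-[415.5,-281.5,291.1]);print("off meas",o)
R=target();o=[-191.3,-1,o[2]]
print("n",n,"R",R.tolist(), Ro.from_matrix(R).as_euler("xyz",degrees=True))
print("turn",Ro.from_matrix(R@R0.T).as_rotvec(degrees=True))
for g in(focus+S@[0,90,202],focus+S@[0,90,0],focus): t=g-R@o;print("tcp",t,"shift cm",(t-p0)/10)
E
```

```text
off meas [-191.52   -0.9    -2.05]
n [0.   0.2  0.98] R [[-0.8940324715129413, -0.0041306399746202935, -0.447983122108257], [0.43991851410881994, -0.19719469287771074, -0.8761198285880494], [-0.08472095859201247, -0.9803556451177631, 0.17811560364264858]] [-79.7    4.86 153.8 ]
turn [-11.19  -2.63 -28.77]
tcp [384.93 376.14 273.18] shift cm [-3.14 65.82 -2.01]
tcp [384.93 376.14  71.18] shift cm [ -3.14  65.82 -22.21]
tcp [383.05 286.16  71.18] shift cm [ -3.33  56.83 -22.21]
```

Request:
move_arm:
  motion: "0 1.5 0.2 0 0 0; 0 4 0.5 0 0 0; 0 7.5 1 0 0 0; 0 11 1 0 0 0; 0 14.5 1 0 0 0; 0 18 1 0 0 0; 0 21.5 1 0 0 0; 0 25 1 0 0 0; 0 28.5 1 0 0 0; 0 32 1 0 0 0"

```text
time: 4.65
tool_pos: [415.3, 40.1, 302.8]
tcp_rot: [-90.0, -0.0, -177.8]
ft_force: [0.5, -0.0, -0.7]
finger_gap: 11.0
```

Request:
move_arm:
  motion: "-0.3 3.5 0 -1 -0.2 -2.9; -0.6 7 0 -2.2 -0.5 -5.7; -0.9 10.5 0 -3.4 -0.8 -8.6; -1.2 14 0 -4.5 -1 -11.5; -1.6 17.5 0 -5.6 -1.3 -14.4; -2 21 -0.5 -6.7 -1.6 -17.3; -2.3 24.5 -1 -7.8 -1.8 -20.1; -2.6 28 -2 -9 -2.1 -23; -2.9 31.5 -2.5 -10 -2.4 -26; -3.1 33.8 -3 -11.2 -2.6 -28.8"

```text
time: 5.48
tool_pos: [406.2, 351.6, 276.1]
tcp_rot: [-80.1, 2.6, 157.6]
ft_force: [0.4, 0.3, -1.2]
finger_gap: 11.4
```

Request:
move_arm:
  motion: "0 0 0 0 0 0; 0 0 0 0 0 0; 0 0 0 0 0 0; 0 0 0 0 0 0"

```text
time: 5.82
tool_pos: [409.0, 346.9, 278.5]
tcp_rot: [-80.2, 2.9, 156.9]
ft_force: [0.4, -0.3, -1.1]
finger_gap: 11.1
```

Run:
```python
from h import *;import pickle
from bench import readout,eyes
q={n:eyes.snapshot(n) for n in("wrist","top","side")};pickle.dump(q,open("s3.pkl","wb"))
x=readout.sense();print(x["tool_pos"],x["tcp_rot"],x["ft_force"],x["joint_pos"],x["finger_gap"])
a=np.hstack([q["top"]["image"][100:480,0:400],q["side"]["image"][100:480,100:500]]);cv2.imwrite("pics/w3.png",a)
```

```text
[409.31867547 346.92489706 278.81564718] [-80.24249494   2.87577373 156.93971542] [ 0.10436261 -0.70249066 -1.4190284 ] [ 39.56244929   4.41293567  84.20351594  -7.0805052   98.71317798
 152.24312492] 11.576423457408259
```

View pics/w3.png

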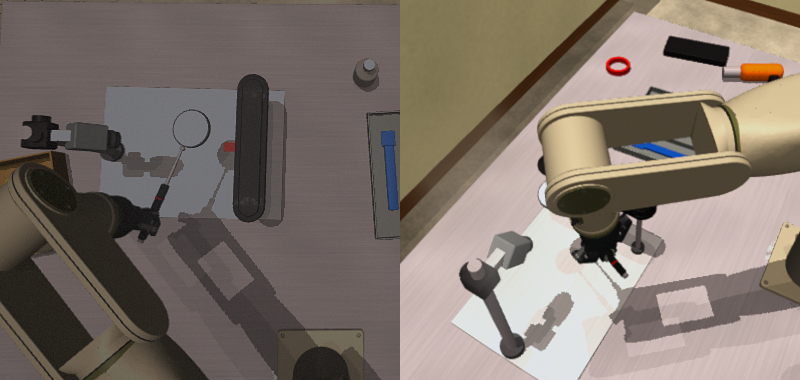

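The arm is over the stand, with the glass at about (191,228) in the top view, between the trim and the camera. J6 is at its limit, so I'll use a smaller handle yaw (−15°).

```bash
cat >> plan.py <<'E'
def go(g,h,o=(-191.3,-1,-2),st=None):
    from bench import readout
    x=st or readout.sense();R=target(h);Rm=Ro.from_euler("xyz",x["tcp_rot"],degrees=True).as_matrix()
    print("glass now(stand)",S.T@(x["tool_pos"]+Rm@o-O),"normal(stand)",S.T@-Rm[:,1],"J6",x["joint_pos"][5],"J",x["joint_pos"].round(1))
    t=g-R@np.array(o);print("shift cm",(t-x["tool_pos"])/10,"turn",Ro.from_matrix(R@Rm.T).as_rotvec(degrees=True))
E
python3 - <<'E'
from plan import *
for h in(-15,-10): go(focus+S@[0,75,202],h);go(focus,h)
E
```

```text
glass now(stand) [ 29.45  70.7  289.06] normal(stand) [0.02 0.18 0.98] J6 152.24312491572624 J [ 39.6   4.4  84.2  -7.1  98.7 152.2]
shift cm [-3.68 -1.67  0.06] turn [-1.19  0.31  6.8 ]
glass now(stand) [ 29.45  70.7  289.06] normal(stand) [0.02 0.18 0.98] J6 152.24312491572624 J [ 39.6   4.4  84.2  -7.1  98.7 152.2]
shift cm [ -3.83  -9.17 -20.14] turn [-1.19  0.31  6.8 ]
glass now(stand) [ 29.45  70.7  289.06] normal(stand) [0.02 0.18 0.98] J6 152.24312491572624 J [ 39.6   4.4  84.2  -7.1  98.7 152.2]
shift cm [-4.07 -3.29  0.39] turn [-1.12  1.26 11.8 ]
glass now(stand) [ 29.45  70.7  289.06] normal(stand) [0.02 0.18 0.98] J6 152.24312491572624 J [ 39.6   4.4  84.2  -7.1  98.7 152.2]
shift cm [ -4.23 -10.79 -19.81] turn [-1.12  1.26 11.8 ]
```

Request:
move_arm:
  motion: "-0.8 -0.4 0 -0.3 0.1 1.7; -1.6 -0.8 0 -0.6 0.2 3.4; -2.6 -1.2 0 -0.9 0.3 5.1; -3.7 -1.7 0.1 -1.2 0.3 6.8; -3.7 -1.7 0.1 -1.2 0.3 6.8; -3.7 -1.7 0.1 -1.2 0.3 6.8; -3.7 -1.7 0.1 -1.2 0.3 6.8"

```text
time: 6.55
tool_pos: [372.4, 330.4, 279.4]
tcp_rot: [-79.0, 3.0, 163.9]
ft_force: [0.6, -0.2, -1.4]
finger_gap: 11.0
```

Run:
```python
from plan import *
go(focus+S@[0,75,202],-15);go(focus+S@[0,75,0],-15)
```

```text
glass now(stand) [ -0.13  75.41 290.03] normal(stand) [-0.    0.2   0.98] J6 147.4623935558855 J [ 41.8  -1.2  90.   -8.4  98.9 147.5]
shift cm [ 0.02 -0.02  0.  ] turn [ 0.03  0.01 -0.06]
glass now(stand) [ -0.13  75.41 290.03] normal(stand) [-0.    0.2   0.98] J6 147.4623935558855 J [ 41.8  -1.2  90.   -8.4  98.9 147.5]
shift cm [  0.02  -0.02 -20.2 ] turn [ 0.03  0.01 -0.06]
```

Request:
move_arm:
  motion: "0 0 -1.5 0 0 0; 0 0 -4 0 0 0; 0 0 -6.5 0 0 0; 0 0 -9 0 0 0; 0 0 -11.5 0 0 0; 0 0 -14 0 0 0; 0 0 -16.5 0 0 0; 0 0 -18.8 0 0 0; 0 0 -20.2 0 0 0; 0 0 -20.2 0 0 0"

```text
time: 7.38
tool_pos: [370.6, 328.4, 73.2]
tcp_rot: [-78.6, 2.8, 163.8]
ft_force: [-0.6, 0.2, -1.7]
finger_gap: 11.0
```

Run:
```python
from plan import *;import pickle
from bench import readout,eyes
q={n:eyes.snapshot(n) for n in("wrist","top","side")};pickle.dump(q,open("s4.pkl","wb"))
go(focus,-15);print(readout.sense()["ft_force"])
a=np.hstack([q["top"]["image"][100:480,0:400],q["wrist"]["image"][50:430,120:520]]);cv2.imwrite("pics/w4.png",a)
```

```text
glass now(stand) [ 0.55 75.58 88.63] normal(stand) [-0.    0.2   0.98] J6 150.5919976379019 J [ 41.7   7.7 102.5  -8.5  77.8 150.6]
shift cm [-0.21 -7.55 -0.06] turn [ 0.03  0.01 -0.02]
[-0.13  0.55 -0.07]
```

View pics/w4.png

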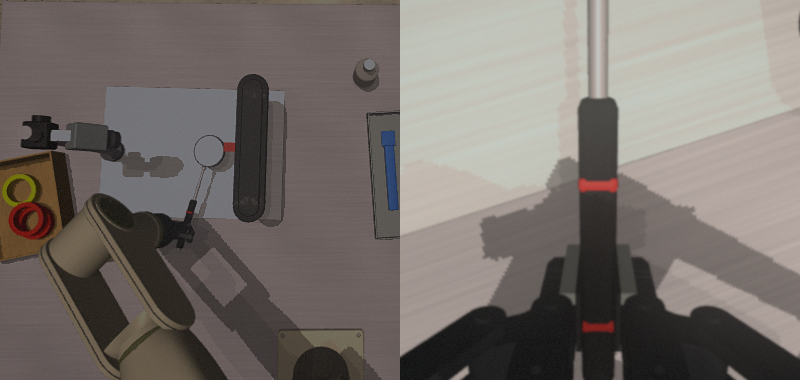

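The glass is down beside the trim at (209,250) in the top view, with the tab clear of it. I'll check the kinematic estimate against the images before sliding in.

Run:
```python
from plan import *;import pickle
q=pickle.load(open("s4.pkl","rb"))
P=O+S@[0.55,75.6,88.6]
for n in("top","side"):
    g=cv2.cvtColor(q[n]["image"],cv2.COLOR_BGR2GRAY);u,v=proj(q[n],P)[0];print(n,u,v);U,V=int(u),int(v)
    cv2.imwrite(f"pics/c_{n}.png",cv2.resize(q[n]["image"][V-40:V+40,U-50:U+50],None,fx=4,fy=4,interpolation=cv2.INTER_CUBIC))
    print(g[V,U-26:U+27:2].tolist());print(g[V-26:V+27:2,U].tolist())
a=np.hstack([cv2.imread("pics/c_top.png"),cv2.imread("pics/c_side.png")]);cv2.imwrite("pics/w5.png",a)
```

```text
top 206.81702498129403 249.90215628207528
[117, 119, 116, 119, 118, 117, 119, 60, 118, 116, 117, 118, 117, 117, 117, 116, 118, 117, 116, 116, 118, 119, 68, 66, 67, 67, 71]
[116, 117, 118, 117, 118, 118, 81, 120, 115, 115, 115, 117, 119, 117, 116, 119, 117, 118, 117, 118, 117, 122, 121, 119, 117, 117, 118]
side 270.5232626115353 346.2294463372588
[223, 224, 224, 224, 225, 226, 141, 228, 226, 226, 226, 226, 226, 226, 227, 226, 226, 227, 213, 97, 124, 140, 153, 163, 172, 179, 183]
[212, 214, 213, 215, 214, 227, 174, 228, 226, 226, 226, 227, 226, 226, 226, 226, 226, 226, 226, 228, 209, 66, 115, 119, 116, 112, 191]
```

View pics/w5.png

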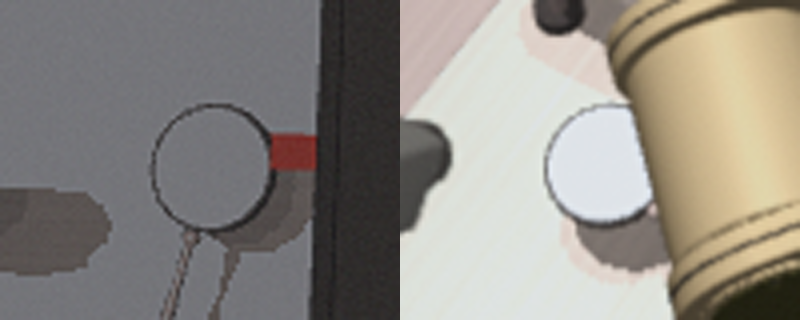

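```bash
cat > chk.py <<'E'
from plan import *
def check(q,x,o=(-191.3,-1,-2),names=("top","side")):
    Rm=Ro.from_euler("xyz",x["tcp_rot"],degrees=True).as_matrix();C=x["tool_pos"]+Rm@o
    a=np.linspace(0,2*np.pi,181)[:,None]
    circ=C+37.5*(np.cos(a)*Rm[:,0]+np.sin(a)*Rm[:,2])
    for n in names:
        g=cv2.cvtColor(q[n]["image"],cv2.COLOR_BGR2GRAY);k=4
        G=cv2.resize(g,None,fx=k,fy=k,interpolation=cv2.INTER_CUBIC)
        u,v=proj(q[n],C)[0];thr=25 if n=="side" else 14
        m=np.zeros((G.shape[0]+2,G.shape[1]+2),np.uint8)
        cv2.floodFill(G,m,(int(u*k)-20,int(v*k)),0,thr,thr,cv2.FLOODFILL_FIXED_RANGE|cv2.FLOODFILL_MASK_ONLY|8)
        p=(np.argwhere(m[1:-1,1:-1])[:,::-1]-1.5)/k
        c=proj(q[n],circ)
        print(n,"pred min/max",c.min(0),c.max(0),"mean",c.mean(0),"| seen",p.min(0),p.max(0),"mean",p.mean(0),len(p)/k/k)
E
python3 - <<'E'
from chk import *;import pickle
from bench import readout
check(pickle.load(open("s4.pkl","rb")),readout.sense())
E
```

```text
top pred min/max [192.39 234.66] [221.4  265.24] mean [206.83 250.  ] | seen [194.62 235.88] [222.38 265.12] mean [208.44 250.53] 650.0
side pred min/max [255.68 332.09] [285.45 360.75] mean [270.6  346.37] | seen [256.88 332.62] [282.12 359.88] mean [269.39 346.98] 532.3125
```

Run:
```python
from chk import *;import pickle
q=pickle.load(open("s4.pkl","rb"))
X,e=tri([(q["top"],(208.45,250.5)),(q["side"],(271.0,346.25))]);print(X,e,"stand",S.T@(X-O))
q=pickle.load(open("s0.pkl","rb"))
X,e=tri([(q["top"],(229.1,246.5)),(q["side"],(284.2,299.7))]);print("tab",X,e,"stand",S.T@(X-O))
```

```text
[556.81 276.82  84.38] [np.float64(0.8719991913196876), np.float64(0.8719991913197918)] stand [ 0.29 72.84 84.38]
tab [555.16 206.99 199.25] [np.float64(0.5353403628532882), np.float64(0.5353403628532685)] stand [  0.1    2.99 199.25]
```

Request:
move_arm:
  motion: "0 -0.5 0.1 0 0 0; 0 -1.4 0.2 0 0 0; -0.1 -2.4 0.2 0 0 0; -0.1 -3.4 0.2 0 0 0; -0.1 -4.4 0.2 0 0 0; -0.1 -5.4 0.2 0 0 0; -0.2 -6.3 0.2 0 0 0; -0.2 -7 0.2 0 0 0; -0.2 -7.4 0.2 0 0 0; -0.2 -7.4 0.2 0 0 0"

```text
time: 8.37
tool_pos: [370.4, 255.5, 79.1]
tcp_rot: [-78.9, 3.0, 163.8]
ft_force: [0.1, 0.1, -1.4]
finger_gap: 10.9
```

Request:
move_arm:
  motion: "0 0 0 0 0 0; 0 0 0 0 0 0; 0 0 0 0 0 0; 0 0 0 0 0 0"

```text
time: 8.7
tool_pos: [370.4, 256.7, 79.1]
tcp_rot: [-79.0, 3.0, 163.9]
ft_force: [-1.0, 0.2, -1.7]
finger_gap: 11.5
```

Run:
```python
from chk import *;import pickle
from bench import readout,eyes
q={n:eyes.snapshot(n) for n in("wrist","top","side")};pickle.dump(q,open("s5.pkl","wb"))
go(focus,-15);x=readout.sense();print(x["ft_force"],x["time"],x["finger_gap"])
check(q,x)
a=np.hstack([cv2.resize(q[n]["image"][v-40:v+60,u-60:u+40],None,fx=4,fy=4,interpolation=cv2.INTER_CUBIC) for n,(u,v) in (("top",(240,250)),("side",(285,325)))]);cv2.imwrite("pics/w6.png",a)
```

```text
glass now(stand) [-0.56  1.55 89.61] normal(stand) [0.   0.2  0.98] J6 144.7100435012868 J [ 35.6  -0.5 110.9  -9.4  76.7 144.7]
shift cm [ 0.06 -0.14 -0.17] turn [ 0.06 -0.04 -0.06]
[-0.36 -0.97 -1.17] 8.85 11.33926163161503
top pred min/max [222.58 235.74] [251.86 266.31] mean [237.16 251.08] | seen [ -0.38 173.38] [378.88 479.38] mean [179.55 347.6 ] 16938.375
side pred min/max [272.33 310.95] [301.28 338.15] mean [286.84 324.5 ] | seen [273.12 312.12] [300.88 337.38] mean [285.49 325.68] 461.25
```

View pics/w6.png

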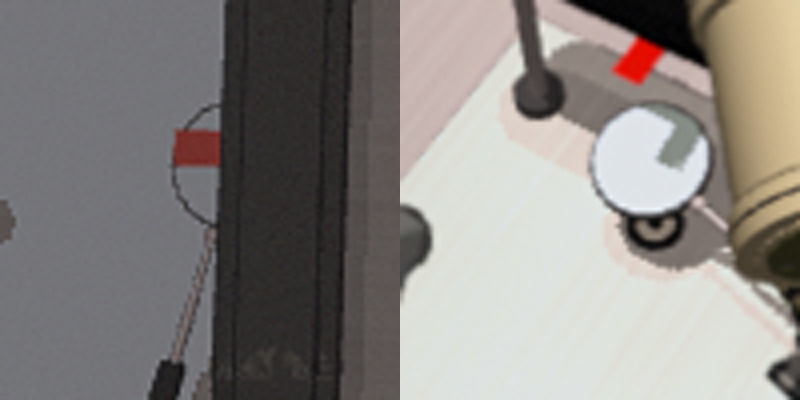

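The top view shows the glass arc under the tab and the rod and handle clear. The side view shows the whole glass at (287,325), just above the disc, and the post and trim untouched. Kinematics and images agree to about 0.3 px, so only a 1 mm tweak is left.

Request:
move_arm:
  motion: "0 -0.1 -0.1 0 0 0; 0 -0.1 -0.1 0 0 0; 0 -0.1 -0.1 0 0 0; 0 -0.1 -0.1 0 0 0; 0 -0.1 -0.1 0 0 0; 0 -0.1 -0.1 0 0 0"

```text
time: 9.35
tool_pos: [370.4, 255.4, 78.2]
tcp_rot: [-79.0, 3.0, 163.8]
ft_force: [1.6, -0.5, -1.4]
finger_gap: 10.9
```

Run:
```python
from chk import *
from bench import readout,eyes,r
q={n:eyes.snapshot(n) for n in("side",)}
go(focus,-15);x=readout.sense();print(x["ft_force"],x["time"],x["finger_gap"],abs(x["qd"]).max())
check(q,x,names=("side",));print("focus in side",proj(q["side"],focus))
```

```text
glass now(stand) [-0.5   0.29 88.69] normal(stand) [0.   0.2  0.98] J6 144.63357584062229 J [ 35.4  -0.6 111.1  -9.4  76.6 144.6]
shift cm [ 0.05 -0.02 -0.07] turn [ 0.06 -0.03 -0.04]
[ 1.19  0.18 -0.77] 9.4 11.435158877529629 0.09705524688812732
side pred min/max [272.6 310.8] [301.52 337.96] mean [287.1  324.33] | seen [273.62 312.12] [300.88 337.12] mean [285.6  325.62] 450.125
focus in side [[286.93 324.17]]
```

```bash
python3 -c "
from bench import r
print(r.hand_in())"
```

```text
the job is handed in; nothing more can be done
None
```

I took the mirror out of the tray by its handle, carried it over the trim and lowered it on the camera side. I then slid it in so the glass sits at the focus point. The job is handed in, with no verdict reported, and the gripper is still holding the mirror, resting on nothing.

**Pad and angle:** the red tab is at mid-trim, so the red-lined pad is the middle one. The glass normal is tilted 11.4° towards the camera, which halves the angle between the lens and that pad.

**Last checks, at 9.4 s:**
- **Position:** by the arm's own readings the glass centre is within about 1 mm of the focus. In the side view it sits within about 0.5 px of where the focus should appear.
- **Angle:** the tilt is within 0.1° of the target by the arm's readings, and I saw no sign of the mirror drooping or slipping in the grip.
- **Steadiness:** the arm was still, and the outside force was about 1 N, roughly the mirror's own weight.
- **Other objects:** I saw no contact with the stand or trim in the force readings or pictures. The wedge and roller were unmoved in the picture just after lifting, and I never went near the bottle.

**What disagreed:** partway in, a two-camera fix put the glass about 3–4 mm lower and nearer the trim than the arm's readings did. That gap was gone in the final pose. I also had to hold the handle at a smaller angle than planned because the last joint had reached its limit.

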